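Seat a crossed jar lid: back until it drops, then screw it home

TASK

The wooden lid of the short wide white jar has been put on crossed and sits high on top of its thread. Without lifting it off, turn it back (anticlockwise seen from above) until it drops down into the thread, then screw it forward (clockwise) as far as it goes, so that the tab on its rim stands over the tab on the jar, and let go. Leave the tall closed jar where it stands.

Things in the scene. Friction and masses are not known exactly. Their poses are not given: they have to be found in the camera images.
- jar: Short wide white ceramic jar, 92 mm in diameter, shoulder at 80 mm, steel screw neck (rim at 100 mm) hidden by the lid. Heavy, on a non-slip foot: it does not move. Origin: centre of its underside; z up; x points to the small white tab on its side below the shoulder. Lid fully home: lid's x axis along the jar's x axis, at a firm stop (14 degrees off still passes).
- jar_tab (a point): Outer part of the white tab on the short jar's side, 53 mm from its axis along its x, 70 mm up. The lid drops in when its x axis is turned 57 degrees anticlockwise (from above) of the jar's x axis, within 11 degrees either way; a firm stop ends the backward turn at 69 degrees.
- lid: Loose wooden lid of the short jar, 84 mm in diameter, 120 g. Origin: on its axis at the lower edge of the skirt; z up; top face 24 mm above it. On top a centred bar grip, 66 mm along x, 14 mm wide along y, from 24 to 48 mm above the origin. Starts with the origin about 94 mm above the table, x axis 6 to 23 degrees anticlockwise of the jar's.
- lid_tab (a point): Outer part of the small tab on the lid's rim, at the +x end of the bar, 53 mm from the axis, 21 mm above the lid's origin. Turning back is nearly level (rises under 1 mm); at the drop position the lid falls 12 mm by its weight, or is lowered in the grip, to origin height 82 mm above the table. It turns easily and stays at 82 mm while screwed forward.
- tall_jar: The other jar of the set: white ceramic, narrower (76 mm) and taller (165 mm with its bar grip), wooden lid properly closed. Loose, 0.9 kg; to be left alone. Origin: centre of its underside.
There are look-alikes about, which are no part of the job. Leave any purple look-alike of the jar alone.

How it is judged:
By the outcome, as a careful person would: the job done as asked, in the order asked, and still so for the second after the job is handed in, with the robot touching nothing.
It also fails if it takes over 38 s, if anything falls off the work surface, if the arm or the gripper's body presses on something with over 40 N, if the wrist force passes 120 N, or if a joint passes its speed limit or range.

ROBOT

A 6-joint arm with a two-finger parallel gripper is mounted at the origin on a cart in front of the work surface, level with it; the furniture and walls round the work are solid. World frame = base frame: x ahead of the robot, y to its left, z up, the work surface at z = 0. Lengths are in m, angles in rad, forces in N, time in s.
With the tool pointing down it reaches from about 0.375 to 0.9 m from the base axis. Payload 3.1 kg.
Tool frame: the origin (TCP) lies at the very end of the fingers, on their centre line; the grasp point (between the pads) lies 19 mm behind it (manip.hold_point_z is the distance from the TCP to the grasp point, in m); y points along the fingers, z is the direction in which the jaws open and shut, and the axes are right-handed (so a half turn about y gives the same grasp; the last joint's range is limited). The gripper opens to 85 mm and grips with 20 to 120 N. Pads are 22 mm wide; open, the fingers measure 114 mm over their backs; the gripper's body (76 mm by 85 mm) begins 54 mm behind the grasp point. The pads swing forward as they close: fully open they stand 13 mm farther back than shut.
Start: joints at [1.071, 0.527, 1.433, -0, 1.181, -0.178], TCP at [0.198, 0.593, 0.208] pointing down, gripper open.
Joint ranges: [-3.08, 3.08], [-0.75, 2.2], [0.22, 2.44], [-1.43, 4.57], [0, 2.65], [-2.85, 2.85]. Speed limits (rad/s): [2.79, 2.79, 3.14, 3.14, 3.14, 3.14].

INTERFACE

Orientations are given as a unit quaternion [x, y, z, w].
In Python, from station import manip, eyes, workorder gives the robot as it stands. The module is installed in compiled form; this text tells all that it offers.
- The arm moves only by the shell command python3 -m jog 'ROWS' [OPENING] [FORCE]. ROWS is JSON, a list of rows, each a list of 2 entries, a list of its own where there are three numbers: the shift along the tool's x, y, z in cm, then the turn about the tool's y in rad. A call has 1 to 20 rows; each row is the pose to reach, as a shift and turn from the pose commanded when the call began, along the tool's axes at that moment; what a row does not reach only later rows make up. A row lasts 1/12 s, in which the tool goes at most 41.7 mm and 7.16 degrees, less where a joint would pass 70% of its speed; a pose out of reach is approached as far as the arm can. A call with a gripper value outside its range is refused whole. OPENING is the finger opening in cm, from 0 to 8.54, set as the call begins (- or left out, the last holds). The fingers move at their own pace and stop on an object; FORCE is the grip in N (left out, the last holds). Time passes only in rows, so rows that repeat a pose let the fingers close. It gives the time, the measured TCP pose, the force and the opening at its end, in the units of the state.
- manip.sense(): the state, without advancing time (a new reading comes with each control period).
- eyes.snapshot(name): name is "scene" or "top" or "wrist"; returns a dict with "frame" (480x640x3 uint8, red, green, blue), "vfov" (degrees; the focal length in pixels is half the picture's height over the tangent of half this angle, whatever the lens; pixels are square), "cx", "cy" (the principal point, pixels), "k1" (the pictures are not rectified: a ray, as slopes to the right and down, at radius r is drawn at 1 + k1 r^2 times it, then the intrinsics apply), "rvec" (rotation vector, rad) and "tvec" (3), from world to camera coordinates, as OpenCV has them. Camera axes: x right, y down, z forward; pixel columns grow to the right and rows downward; lengths in m; the calibration is good to about 2 mm. A picture is of the moment at which its call begins. There is no depth.
- workorder.sign_off(): hands the job in, once; it reports no verdict.
The state is a dict: "t": time; "q": joint angles; "qd": joint speeds; "tau": joint torques, N m; "tcp_pos": TCP position; "tool_rot": TCP orientation; "force": force on the tool from outside, world axes, zero at the start; "ft_torque": the same for the moment, N m; "finger_gap": opening from 0.0 (shut) to 1.0 (fully open).
Only numpy, scipy, OpenCV 4.12 (cv2) and the standard library are available. Lean on these libraries where they do the work, as an engineer would, in place of code of your own. Each camera call takes 0.05 s, during which the arm holds its last target. There are 200 camera calls.

## Working session

There is one attempt and no reset: what is moved stays moved. The work goes in short steps, Python scripts to look and compute and a shell command to move; the robot and the scene stay as the last step left them, time stands still between calls to the robot, and variables do not carry over. Pictures are saved under pics/ and viewed, about 8 in all and at most 12, crops included, and the job is handed in when it is done.

```bash
mkdir -p pics; cat > h.py <<'E'
import numpy as np, cv2
from station import manip, eyes
def snap(n,save=None):
    s=eyes.snapshot(n)
    if save: cv2.imwrite('pics/'+save,s['frame'][:,:,::-1])
    return s
def f(s): return 240/np.tan(np.radians(s['vfov'])/2)
def ray(s,u,v):
    d=np.array([(u-s['cx'])/f(s),(v-s['cy'])/f(s)]); x=d.copy()
    for _ in range(30): x=d/(1+s['k1']*(x@x))
    R=cv2.Rodrigues(np.array(s['rvec'],float))[0]
    return -R.T@np.array(s['tvec']).ravel(), R.T@np.array([x[0],x[1],1])
def onz(s,u,v,z):
    o,d=ray(s,u,v); return o+d*(z-o[2])/d[2]
def proj(s,p):
    R=cv2.Rodrigues(np.array(s['rvec'],float))[0]
    c=R@np.array(p)+np.array(s['tvec']).ravel(); x=c[:2]/c[2]; x=x*(1+s['k1']*(x@x))
    return x*f(s)+[s['cx'],s['cy']]
E
python3 - <<'E'
from h import *
import pickle
S={n:snap(n,n+'0.png') for n in('scene','top','wrist')}
pickle.dump(S,open('S0.pkl','wb'))
cv2.imwrite('pics/both.png',cv2.resize(np.vstack([S['scene']['frame'],S['wrist']['frame']])[:,:,::-1],(400,600)))
st=manip.sense();print(st['t'],st['tcp_pos'],st['tool_rot'],st['force'],manip.hold_point_z)
for n in S: print(n,ray(S[n],320,240),f(S[n]),S[n]['k1'])
E
```

```text
0.15 [0.19737138 0.59239313 0.20736703] [ 0.6985306  -0.11349707  0.11308601 -0.69741306] [-0.21544632 -0.38956682 -0.14445855] 0.0187
scene (array([-0.60913168, -1.02525811,  0.79568959]), array([ 0.71715292,  0.5241892 , -0.45928187])) 548.0442148398281 -0.1537282640873141
top (array([ 0.22741996, -0.24127683,  1.43749003]), array([ 0.19788083,  0.00501817, -0.98024628])) 608.6792406367778 -0.2028648844236336
wrist (array([0.12044925, 0.61845415, 0.37376878]), array([ 0.29797777, -0.09854425, -0.94948001])) 342.4238088508317 -0.04678622032336751
```

View pics/top0.png

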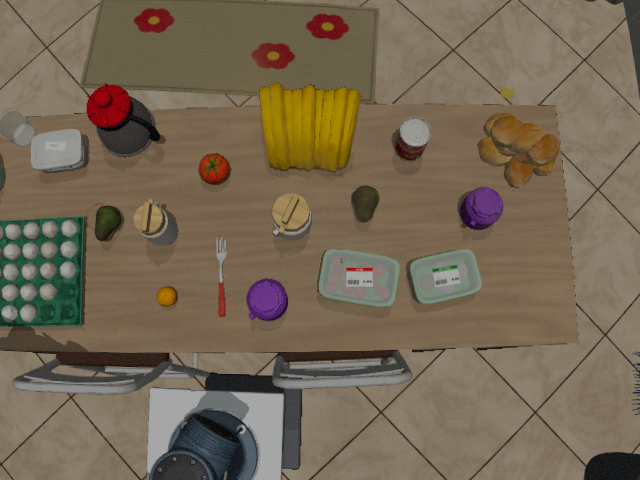

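View pics/scene0.png

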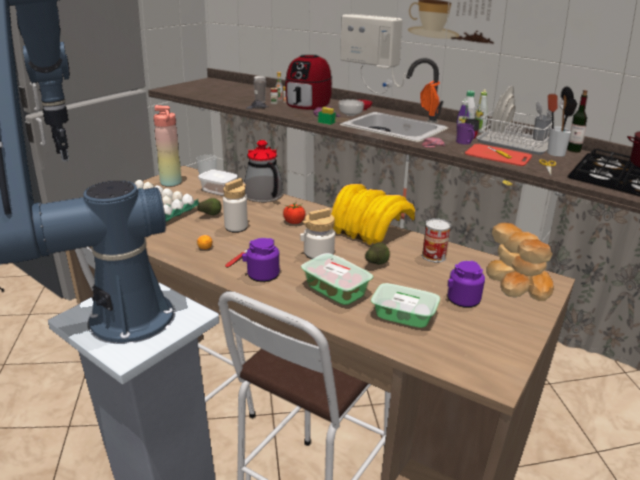

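The top view shows the short jar with its wooden lid at about (292,212) and a tab near (277,232). The tall jar is at (152,220), and there are purple look-alikes at (267,300) and (482,208). Next I'll zoom in on the lid.

```bash
python3 - <<'E'
from h import *
import pickle
S=pickle.load(open('S0.pkl','rb'))
a=cv2.resize(S['top']['frame'][180:250,255:325],(490,490),interpolation=cv2.INTER_CUBIC)
b=cv2.resize(S['scene']['frame'][200:265,295:345],(300,390),interpolation=cv2.INTER_CUBIC)
c=np.zeros((490,800,3),np.uint8);c[:,:490]=a;c[:390,500:]=b
cv2.imwrite('pics/zoom.png',c[:,:,::-1])
s=S['top']
print(onz(s,292,210,.118),onz(s,152,218,.15))
hsv=cv2.cvtColor(s['frame'],cv2.COLOR_RGB2HSV)[180:250,255:325]
print(hsv[30,20:60:2].tolist())
E
```

```text
[ 0.56039761 -0.1700119   0.118     ] [0.52647407 0.13787928 0.15      ]
[[20, 117, 150], [19, 114, 155], [20, 111, 158], [20, 115, 157], [21, 114, 157], [19, 116, 136], [19, 114, 159], [19, 116, 158], [19, 113, 151], [17, 122, 73], [20, 120, 155], [19, 114, 161], [20, 116, 158], [19, 115, 158], [20, 114, 161], [19, 110, 164], [19, 113, 153], [19, 60, 124], [18, 85, 117], [16, 87, 117]]
```

View pics/zoom.png

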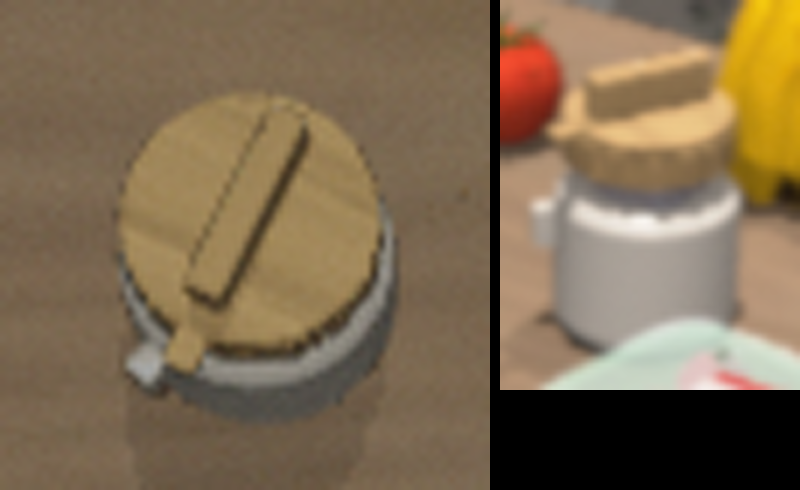

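The zoom shows the lid circle centred near zoom (250,224). The lid tab is at (185,355), the white jar tab at (147,365), and the bar runs from (205,298) to (287,117).

```bash
python3 - <<'E'
from h import *
import pickle
from scipy.spatial.transform import Rotation as Ro
S=pickle.load(open('S0.pkl','rb'));s=S['top']
z=lambda x,y:(255+(x+.5)/7-.5,180+(y+.5)/7-.5)
c=onz(s,*z(250,224),.118);lt=onz(s,*z(185,356),.115);jt=onz(s,*z(147,365),.07)
B=[onz(s,*z(*p),.142) for p in((268,108),(305,125),(187,290),(222,305))]
bc=np.mean(B,0)
ax=(B[2]+B[3]-B[0]-B[1])/2
ang=lambda v:np.degrees(np.arctan2(v[1],v[0]))
hsv=cv2.cvtColor(s['frame'],cv2.COLOR_RGB2HSV)
m=((hsv[...,1]>100)&(hsv[...,2]>110)).astype(np.uint8);m[:180]=0;m[250:]=0;m[:,:255]=0;m[:,325:]=0
m=cv2.morphologyEx(m,cv2.MORPH_OPEN,np.ones((7,7)))
cn=max(cv2.findContours(m,0,2)[0],key=cv2.contourArea);(u,v),r=cv2.minEnclosingCircle(cn);e=cv2.fitEllipse(cn)
print('circ',u,v,r,e,onz(s,e[0][0],e[0][1],.118))
print('c',c,'bar',bc,np.linalg.norm(ax),'lt',lt,np.linalg.norm((lt-bc)[:2]),'jt',jt,np.linalg.norm((jt-bc)[:2]))
print('bar ang',ang(ax),'lt',ang(lt-bc),'jt',ang(jt-bc))
R=Ro.from_quat(manip.sense()['tool_rot']).as_matrix();print(R.round(3))
# scene tab/center reprojection for jar check
for p in ([*bc[:2],.142],[*jt[:2],.07],[*lt[:2],.115]): print(proj(S['scene'],p))
E
```

```text
circ 284.0 207.5 16.225080490112305 ((283.05877685546875, 207.0338134765625), (19.203487396240234, 31.951248168945312), 27.94809913635254) [ 0.56669733 -0.14972034  0.118     ]
c [ 0.55667388 -0.1663176   0.118     ] bar [ 0.55628233 -0.16609768  0.142     ] 0.06372151375530387 lt [ 0.51364356 -0.1471274   0.115     ] 0.04666836193250489 jt [ 0.52000833 -0.13153971  0.07      ] 0.05010046701456431
bar ang 158.40216251465668 lt 156.01539146279785 jt 136.38781777716244
[[ 0.949 -0.001  0.316]
 [-0.316 -0.001  0.949]
 [-0.    -1.    -0.002]]
[318.56043803 210.85559526]
[301.34334726 234.08401681]
[304.25516119 222.43400661]
```

```bash
python3 -m jog '[[[0.6,0,-0.6],0],[[2.3,0,-2.4],0],[[4.6,0,-4.9],0],[[7.3,0,-7.6],0],[[10.1,0,-10.6],0],[[12.9,0,-13.5],0],[[15.7,0,-16.4],0],[[18.5,0,-19.4],0],[[21.3,0,-22.3],0],[[24.1,0,-25.2],0],[[26.9,0,-28.2],0],[[29.7,0,-31.1],0],[[32.5,0,-34.0],0],[[35.3,0,-37.0],0],[[38.1,0,-39.9],0],[[40.9,0,-42.8],0],[[43.7,0,-45.8],0],[[46.5,0,-48.7],0],[[48.7,0,-51.0],0],[[49.7,0,-52.0],0]]' 8.5
python3 -m jog '[[[0.6,0,-0.6],0],[[1.8,0,-1.8],0],[[3.2,0,-3.2],0],[[4.0,0,-4.0],0],[[4.3,0,-4.3],0],[[4.3,0,-4.3],0],[[4.3,0,-4.3],0]]'
python3 - <<'E'
from h import *
import pickle
s=snap('wrist','w1.png');pickle.dump(s,open('S1.pkl','wb'));st=manip.sense();print(st['q'],st['force'])
for p in([.5565,-.1662,.142],[.52,-.1315,.07],[.5136,-.1471,.115]):print(proj(s,p))
E
```

```text
t: 1.82
tcp_pos: [0.5065, -0.0622, 0.2083]
tool_rot: [0.698, -0.114, 0.116, -0.697]
force: [-0.8, 0.4, 0.3]
finger_gap: 0.995
t: 2.4
tcp_pos: [0.5312, -0.1109, 0.2079]
tool_rot: [-0.698, 0.114, -0.113, 0.698]
force: [0.2, -0.6, -0.5]
finger_gap: 0.997
[-4.11883040e-01  4.17531046e-01  1.63927203e+00  3.77887695e-04
  1.08629502e+00 -1.66203722e+00] [-0.03979268 -0.52592592 -0.04967257]
[260.18305347 297.42761473]
[293.72247568 215.7111461 ]
[268.3968435  228.26035099]
```

View pics/w1.png

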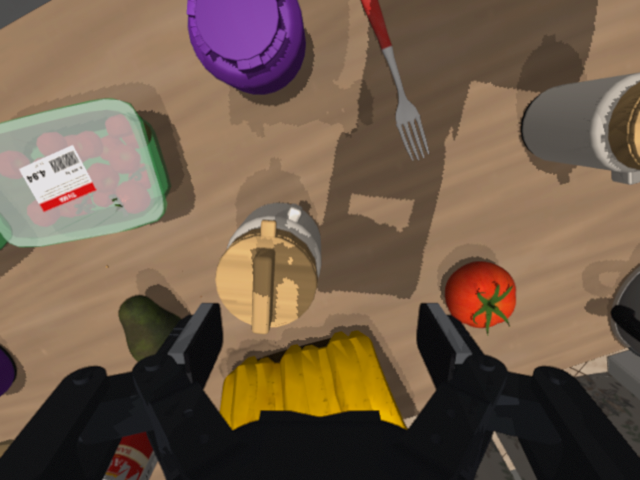

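The wrist view shows the lid around (267,278) with the bar running from (264,248) to (262,332). The lid tab is near (268,228) and the white jar tab near (294,213). I'll zoom in here for precise measurements.

```bash
python3 - <<'E'
from h import *
import pickle
s=pickle.load(open('S1.pkl','rb'))
a=cv2.resize(s['frame'][195:345,205:335],(650,750)[::1],interpolation=cv2.INTER_CUBIC)[:600]
a=cv2.resize(s['frame'][195:345,205:335],None,fx=4,fy=4,interpolation=cv2.INTER_CUBIC)
cv2.imwrite('pics/w1z.png',a[:,:,::-1])
E
```

```text
(no output)
```

View pics/w1z.png

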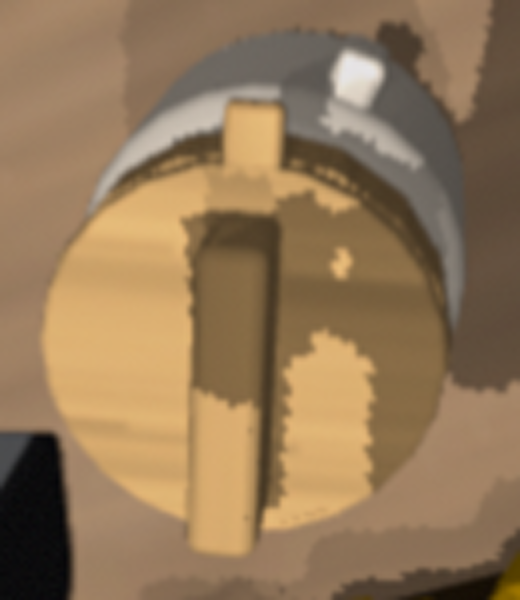

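The zoom shows the bar top corners at (195,245), (268,245), (188,553) and (254,555). The lid tab is at (256,120) and the jar tab at (358,78).

```bash
python3 - <<'E'
from h import *
import pickle
from scipy.spatial.transform import Rotation as Ro
s=pickle.load(open('S1.pkl','rb'))
z=lambda x,y:(205+(x+.5)/4-.5,195+(y+.5)/4-.5)
B=[onz(s,*z(*p),.142) for p in((188,553),(254,555),(195,245),(268,245))]
bc=np.mean(B,0);ax=(B[2]+B[3]-B[0]-B[1])/2
ang=lambda v:np.degrees(np.arctan2(v[1],v[0]))
lt=onz(s,*z(256,118),.116);jt=onz(s,*z(358,78),.07);c=onz(s,*z(245,343),.118)
for n,p in(('bc',bc),('c',c),('lt',lt),('jt',jt)):print(n,p.round(4),np.linalg.norm((p-bc)[:2]).round(4),ang(p-bc).round(1),ang(p-c).round(1))
print('bar',np.linalg.norm(ax),ang(ax), np.linalg.norm(B[0]-B[1]))
st=manip.sense();R=Ro.from_quat(st['tool_rot']).as_matrix();print('jaw',ang(R[:,2]))
t=np.array([*(np.array([.5563,-.1662])*.5+bc[:2]*.5),.208]);print(t,R.T@(t-st['tcp_pos'])*100)
E
```

```text
bc [ 0.5557 -0.1651  0.142 ] 0.0 0.0 -24.2
c [ 0.5539 -0.1643  0.118 ] 0.0019 155.8 0.0
lt [ 0.5103 -0.1455  0.116 ] 0.0495 156.6 156.6
jt [ 0.5187 -0.1306  0.07  ] 0.0506 137.0 136.3
bar 0.06542571756186003 156.78254766381036 0.013033555436376
jaw 71.61843979800076
[ 0.55598985 -0.16566674  0.208     ] [ 4.09575233 -0.01443374 -4.4244165 ]
```

```bash
python3 -m jog '[[[1,0,-1],0.03],[[2.5,0,-2.7],0.06],[[3.7,0,-4.0],0.082],[[4.1,0,-4.4],0.082],[[4.1,0.5,-4.4],0.082],[[4.1,2,-4.4],0.082],[[4.1,4,-4.4],0.082],[[4.1,6,-4.4],0.082],[[4.1,7.5,-4.4],0.082],[[4.1,8.3,-4.4],0.082],[[4.1,8.5,-4.4],0.082],[[4.1,8.5,-4.4],0.082],[[4.1,8.5,-4.4],0.082]]' 5
python3 - <<'E'
from h import *
snap('scene','s2.png');s=snap('wrist','w2.png')
a=cv2.imread('pics/s2.png')[160:280,250:390];b=cv2.imread('pics/w2.png')
c=np.zeros((480,800,3),np.uint8);c[:300,:350]=cv2.resize(a,(350,300));c[:,350:]=cv2.resize(b,(600,450))[:, :450].repeat(1,0)[0:450].__class__((0,)) if 0 else cv2.resize(b[120:480,130:490],(450,480))
cv2.imwrite('pics/c2.png',c)
E
```

```text
t: 3.53
tcp_pos: [0.5573, -0.1666, 0.1238]
tool_rot: [0.693, -0.141, 0.142, -0.693]
force: [0.7, -0.0, -0.6]
finger_gap: 0.584
```

View pics/c2.png

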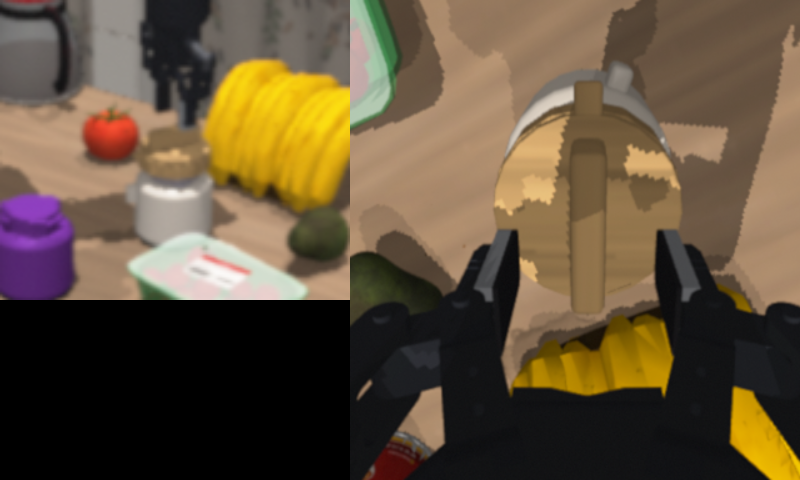

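```bash
python3 - <<'E'
from h import *
from scipy.spatial.transform import Rotation as Ro
sc=snap('scene');w=snap('wrist','w3.png');st=manip.sense();R=Ro.from_quat(st['tool_rot']).as_matrix();T=st['tcp_pos']
print(T,st['finger_gap'])
f2=lambda q:np.round(((q-[130,120])*[1.25,1.333]+[350,0]))
for n,p in(('tcp',T),('hold',T-.019*R[:,1]),('tipL',T+.025*R[:,2]),('tipR',T-.025*R[:,2]),('tipRback',T-.025*R[:,2]-.006*R[:,1]),('barc',[.556,-.1657,.142]),('lidc',[.556,-.1657,.118])):
    print(n,f2(proj(w,p)),((proj(sc,p)-[250,160])*2.5).round())
a=sc['frame'][175:245,280:350]
cv2.imwrite('pics/s3.png',cv2.resize(a,(560,560),interpolation=cv2.INTER_CUBIC)[:,:,::-1])
E
```

```text
[ 0.55739115 -0.16693699  0.12406873] 0.5845869390307394
tcp [586. 221.] [172. 141.]
hold [586. 244.] [173. 126.]
tipL [644. 221.] [162. 133.]
tipR [528. 221.] [183. 149.]
tipRback [526. 228.] [183. 144.]
barc [588. 239.] [171. 127.]
lidc [587. 211.] [171. 146.]
```

View pics/s3.png

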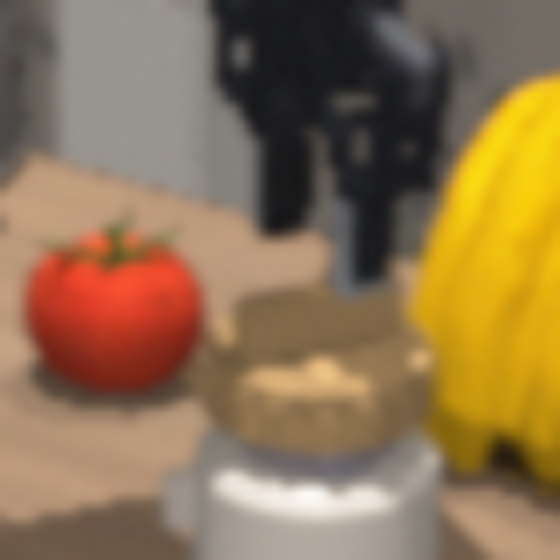

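The scene zoom shows the right fingertip at about (360,290), level with the top of the bar. That is higher than the TCP reading suggests, so I'll work out the actual tip heights.

```bash
python3 - <<'E'
from h import *
from scipy.spatial.transform import Rotation as Ro
sc=snap('scene');w=snap('wrist');st=manip.sense();R=Ro.from_quat(st['tool_rot']).as_matrix();T=np.array(st['tcp_pos'])
f2=lambda q:np.round(((q-[130,120])*[1.25,1.333]+[350,0]))
for h in(0,.008,.016,.024,.03):
  u=-h*R[:,1]
  print(h,f2(proj(w,T-.025*R[:,2]-.011*R[:,0]+u)),f2(proj(w,T+.025*R[:,2]-.011*R[:,0]+u)),((proj(sc,T-.028*R[:,2]+u)-[280,175])*8).round(),((proj(sc,T+.028*R[:,2]+u)-[280,175])*8).round())
E
```

```text
0 [527. 196.] [646. 196.] [350. 361.] [273. 304.]
0.008 [524. 204.] [648. 204.] [350. 341.] [273. 284.]
0.016 [521. 213.] [651. 213.] [351. 321.] [273. 264.]
0.024 [518. 223.] [654. 223.] [351. 300.] [274. 244.]
0.03 [516. 231.] [656. 231.] [351. 285.] [274. 229.]
```

Both views put the fingertips about 28 mm above the reported TCP at this opening. I'll narrow the fingers here and measure again before going lower.

```bash
python3 -m jog '[[[0,0,0],0],[[0,0,0],0],[[0,0,0],0],[[0,0.3,0],0],[[0,0.6,0],0],[[0,0.6,0],0]]' 2.6
python3 - <<'E'
from h import *
from scipy.spatial.transform import Rotation as Ro
sc=snap('scene');w=snap('wrist');st=manip.sense();R=Ro.from_quat(st['tool_rot']).as_matrix();T=np.array(st['tcp_pos']);g=st['finger_gap']*.085/2
x=cv2.resize(w['frame'][180:360,220:400],(480,480),interpolation=cv2.INTER_CUBIC)
y=cv2.resize(sc['frame'][190:235,295:345],(310,279),interpolation=cv2.INTER_CUBIC)
c=np.zeros((480,800,3),np.uint8);c[:,:480]=x;c[:279,490:]=y
cv2.imwrite('pics/c4.png',c[:,:,::-1])
print(T,g,st['force'])
for h in(0,.01,.016,.022,.028):
  u=-h*R[:,1]
  print(h,((proj(w,T-g*R[:,2]-.011*R[:,0]+u)-[220,180])*480/180).round(),((proj(w,T+g*R[:,2]-.011*R[:,0]+u)-[220,180])*480/180).round(),((proj(sc,T-(g+.003)*R[:,2]+u)-[295,190])*6.2+[490,0]).round())
E
```

```text
t: 4.33
tcp_pos: [0.5563, -0.1665, 0.1163]
tool_rot: [-0.693, 0.142, -0.141, 0.693]
force: [-0.7, 0.8, -0.3]
finger_gap: 0.303
[ 0.55657219 -0.16656768  0.11670561] 0.013051857500811257 [ 0.55055576 -0.07290794 -0.20397223]
0 [198. 234.] [330. 234.] [654. 191.]
0.01 [194. 255.] [334. 255.] [654. 172.]
0.016 [192. 269.] [336. 269.] [654. 160.]
0.022 [189. 283.] [339. 283.] [654. 148.]
0.028 [186. 299.] [341. 299.] [655. 137.]
```

View pics/c4.png

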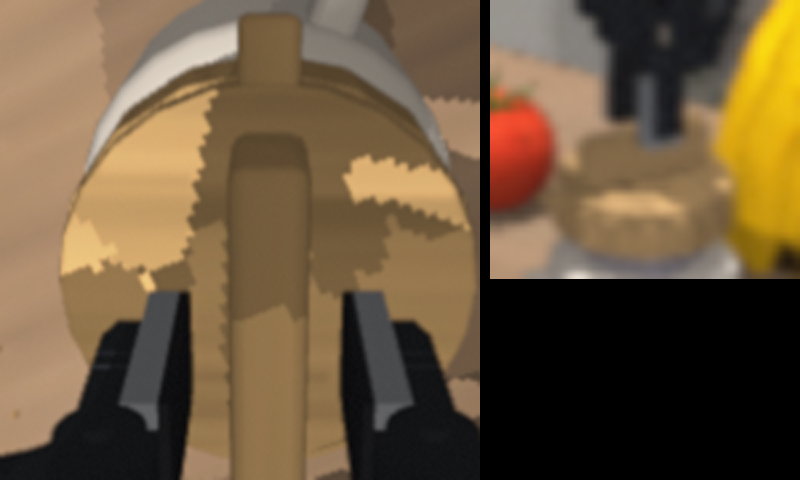

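The fingers straddle the bar and are centred, with tips at (190,292) and (343,292). That places them about 24 mm above the TCP, at z of about 0.140. I'll lower 16 mm and then grip.

```bash
python3 -m jog '[[[0,0.5,0],0],[[0,1.0,0],0],[[0,1.4,0],0],[[0,1.6,0],0],[[0,1.6,0],0]]' - && python3 -m jog '[[[0,0,0],0],[[0,0,0],0],[[0,0,0],0],[[0,0,0],0],[[0,0,0],0]]' 0 45
```

```text
t: 4.85
tcp_pos: [0.5563, -0.1664, 0.1003]
tool_rot: [-0.693, 0.142, -0.141, 0.693]
force: [0.0, 0.8, -0.8]
finger_gap: 0.302
t: 5.27
tcp_pos: [0.5568, -0.1667, 0.1011]
tool_rot: [0.693, -0.142, 0.142, -0.693]
force: [-0.4, -0.7, -1.1]
finger_gap: 0.151
```

```bash
python3 -m jog '[[[0,0,0],-0.03],[[0,0,0],-0.09],[[0,0,0],-0.16],[[0,0,0],-0.23],[[0,0,0],-0.30],[[0,0,0],-0.37],[[0,0,0],-0.44],[[0,0,0],-0.51],[[0,0,0],-0.57],[[0,0,0],-0.61],[[0,0,0],-0.64],[[0,0,0],-0.64],[[0,0,0],-0.64]]'; python3 -c "
from h import *
s=manip.sense();print(s['ft_torque'],s['q'])"
```

```text
t: 6.35
tcp_pos: [0.5568, -0.1667, 0.1011]
tool_rot: [0.702, 0.083, -0.083, -0.702]
force: [0.2, 0.6, -1.1]
finger_gap: 0.15
[ 0.00637034 -0.00822485  0.03911794] [-4.82998113e-01  6.11077695e-01  1.63872470e+00 -5.73265827e-05
  8.91812574e-01 -2.28920272e+00]
```

```bash
python3 -m jog '[[[0,0.15,0],0],[[0,0.3,0],0],[[0,0.45,0],0],[[0,0.6,0],0],[[0,0.6,0],0]]'
```

```text
t: 6.77
tcp_pos: [0.5565, -0.1666, 0.0947]
tool_rot: [-0.702, -0.083, 0.084, 0.702]
force: [-1.0, -0.6, -1.9]
finger_gap: 0.153
```

```bash
python3 -m jog '[[[0,0.15,0],0],[[0,0.3,0],0],[[0,0.45,0],0],[[0,0.52,0],0],[[0,0.55,0],0],[[0,0.55,0],0]]'; python3 - <<'E'
from h import *
sc=snap('scene');w=snap('wrist')
x=cv2.resize(w['frame'][180:360,220:400],(480,480),interpolation=cv2.INTER_CUBIC)
y=cv2.resize(sc['frame'][190:265,295:345],(310,465),interpolation=cv2.INTER_CUBIC)
c=np.zeros((480,800,3),np.uint8);c[:,:480]=x;c[:465,490:]=y
cv2.imwrite('pics/c5.png',c[:,:,::-1])
E
```

```text
t: 7.27
tcp_pos: [0.5568, -0.1667, 0.0895]
tool_rot: [-0.702, -0.083, 0.083, 0.702]
force: [-0.6, -0.6, -2.4]
finger_gap: 0.151
```

View pics/c5.png

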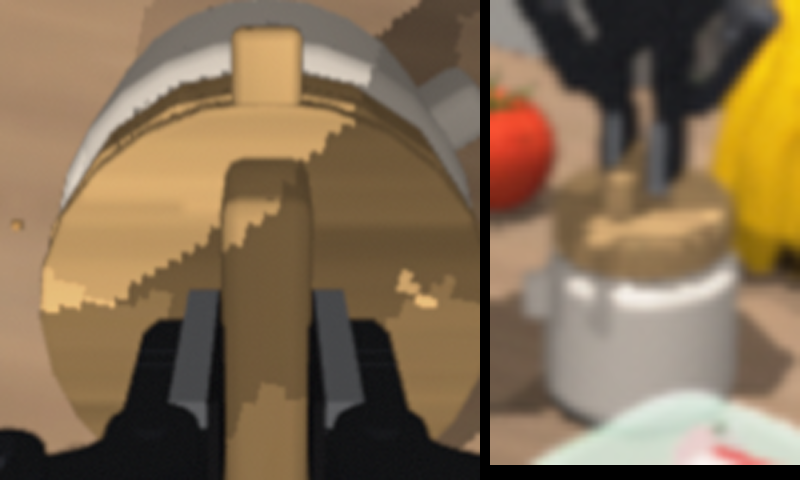

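The lid has dropped: its skirt now sits close to the shoulder, and the force is still low. I'll open briefly so it seats by its own weight, then re-grip and screw it forward.

```bash
python3 -m jog '[[[0,0,0],0],[[0,0,0],0],[[0,0,0],0],[[0,0,0],0]]' 2.2; python3 -m jog '[[[0,0,0],0],[[0,0,0],0],[[0,0,0],0],[[0,0,0],0],[[0,0,0],0]]' 0 45; python3 -m jog '[[[0,0,0],0.03],[[0,0,0],0.09],[[0,0,0],0.17],[[0,0,0],0.25],[[0,0,0],0.33],[[0,0,0],0.41],[[0,0,0],0.49],[[0,0,0],0.57],[[0,0,0],0.65],[[0,0,0],0.73],[[0,0,0],0.79],[[0,0,0],0.82],[[0,0,0],0.82]]';python3 -c "
from h import *
s=manip.sense();print(s['ft_torque'],s['q'])"
```

```text
t: 7.7
tcp_pos: [0.557, -0.1668, 0.0898]
tool_rot: [0.702, 0.083, -0.083, -0.702]
force: [0.1, 0.3, 0.4]
finger_gap: 0.26
t: 8.12
tcp_pos: [0.5571, -0.1668, 0.0899]
tool_rot: [0.702, 0.084, -0.083, -0.702]
force: [-0.1, 0.4, 2.9]
finger_gap: 0.153
t: 9.2
tcp_pos: [0.5572, -0.1669, 0.09]
tool_rot: [0.677, -0.203, 0.204, -0.677]
force: [0.9, -0.4, 2.7]
finger_gap: 0.152
[-0.00775763  0.03924242 -0.05420454] [-4.83048384e-01  6.27928960e-01  1.64541609e+00 -1.08308529e-04
  8.67331424e-01 -1.46948409e+00]
```

```bash
T='from h import *
s=manip.sense();print(np.round(s["ft_torque"],3))'
python3 -m jog '[[[0,0,0],0.04],[[0,0,0],0.08],[[0,0,0],0.11],[[0,0,0],0.11]]'|sed -n '1p;4,5p';python3 -c "$T"
python3 -m jog '[[[0,0,0],0.02],[[0,0,0],0.035],[[0,0,0],0.035]]'|sed -n '1p;4,5p';python3 -c "$T"
python3 -m jog '[[[0,0,0],0.02],[[0,0,0],0.03],[[0,0,0],0.03]]'|sed -n '1p;4,5p';python3 -c "$T"
```

```text
t: 9.53
force: [-0.4, 0.0, 4.2]
finger_gap: 0.152
[ 0.014  0.003 -0.107]
t: 9.78
force: [-0.7, 0.0, 4.7]
finger_gap: 0.153
[-0.017  0.009  0.014]
t: 10.03
force: [-0.1, 1.5, 5.5]
finger_gap: 0.148
[ 0.247 -0.045  0.209]
```

```bash
T='from h import *
s=manip.sense();print(np.round(s["ft_torque"],3))'
python3 -m jog '[[[0,0,0],0.02],[[0,0,0],0.035],[[0,0,0],0.035]]'|sed -n '1p;4,5p';python3 -c "$T"
python3 -m jog '[[[0,0,0],0.02],[[0,0,0],0.035],[[0,0,0],0.035]]'|sed -n '1p;4,5p';python3 -c "$T"
```

```text
t: 10.28
force: [0.7, 2.2, 6.1]
finger_gap: 0.148
[ 0.292 -0.099  0.888]
t: 10.53
force: [0.6, 1.2, 5.8]
finger_gap: 0.152
[ 0.316 -0.107  1.318]
```

Torque has risen to 1.3 N m, so the lid is at the firm stop. I'll ease the turn back, open gently, retreat straight up and look.

```bash
python3 -m jog '[[[0,0,0],-0.02],[[0,0,0],-0.03],[[0,0,0],-0.03]]'; python3 -m jog '[[[0,0,0],0],[[0,0,0],0],[[0,0,0],0],[[0,0,0],0],[[0,0,0],0],[[0,-0.5,0],0],[[0,-1.5,0],0],[[0,-3,0],0],[[0,-5,0],0],[[0,-7.5,0],0],[[0,-10,0],0],[[0,-11.5,0],0],[[0,-12,0],0],[[0,-12,0],0]]' 3.2
python3 - <<'E'
from h import *
import pickle
S={n:snap(n) for n in('scene','top','wrist')};pickle.dump(S,open('S6.pkl','wb'))
w,sc=S['wrist'],S['scene']
q=proj(w,[.5563,-.1662,.11]).astype(int);print(q)
x0,y0=q[0]-65,min(q[1]-85,360)
x=cv2.resize(w['frame'][y0:y0+120,x0:x0+120],(480,480),interpolation=cv2.INTER_CUBIC)
y=cv2.resize(sc['frame'][190:265,295:345],(310,465),interpolation=cv2.INTER_CUBIC)
c=np.zeros((480,800,3),np.uint8);c[:,:480]=x;c[:465,490:]=y
cv2.imwrite('pics/c6.png',c[:,:,::-1]);print(x0,y0)
a,b=pickle.load(open('S0.pkl','rb'))['top']['frame'],S['top']['frame']
d=cv2.absdiff(a,b).max(2)[195:250,130:180];print('tall jar diff',(d>40).sum())
E
```

```text
t: 10.78
tcp_pos: [0.557, -0.1663, 0.0899]
tool_rot: [0.652, -0.273, 0.274, -0.652]
force: [0.4, 2.0, 5.9]
finger_gap: 0.149
t: 11.95
tcp_pos: [0.5578, -0.1672, 0.2119]
tool_rot: [0.652, -0.273, 0.277, -0.651]
force: [-0.1, -0.8, -0.1]
finger_gap: 0.376
[319 232]
254 147
tall jar diff 1222
```

View pics/c6.png

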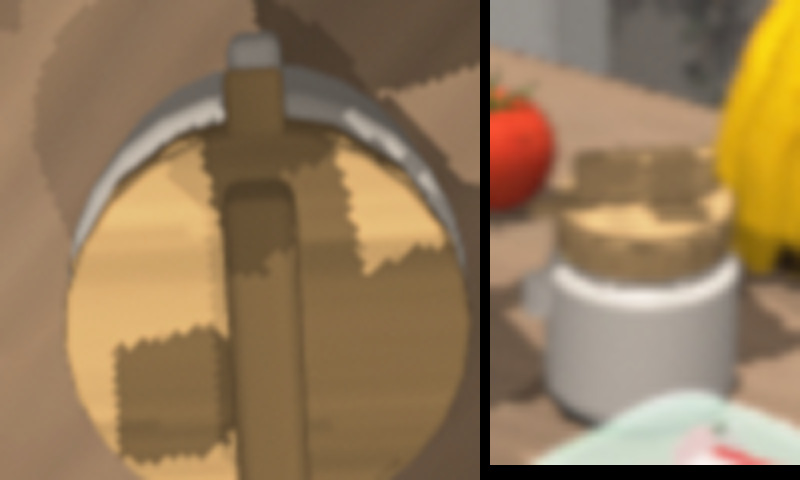

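The lid tab now stands directly over the jar tab (wrist crop 255,100 against 255,50), and the lid sits low and level. The top-view difference at the tall jar may only be the arm or its shadow, so I'll check it in the scene view without viewing another picture, then hand in.

```bash
python3 - <<'E'
from h import *
import pickle
a=pickle.load(open('S0.pkl','rb'));b=pickle.load(open('S6.pkl','rb'))
g=lambda s:cv2.Canny(cv2.cvtColor(s['frame'],cv2.COLOR_RGB2GRAY)[175:238,215:255],60,150)
A,B=g(a['scene']),g(b['scene']);print('edges',(A>0).sum(),(B>0).sum(),'common',((A>0)&(cv2.dilate(B,np.ones((3,3)))>0)).sum())
d=cv2.absdiff(a['scene']['frame'],b['scene']['frame']).max(2)[175:238,215:255];print((d>40).sum())
print(b['top']['frame'][195:250,130:180].mean((0,1)),a['top']['frame'][195:250,130:180].mean((0,1)))
E
```

```text
edges 332 327 common 312
207
[81.21381818 80.05672727 74.55345455] [115.41963636  98.78145455  75.252     ]
```

```bash
python3 -c "
from station import workorder,manip
print(manip.sense()['t'],workorder.sign_off())"
```

```text
the job is handed in; nothing more can be done
12.1 None
```

The short jar's lid is screwed fully home with its tab over the jar's tab, and I handed the job in at 12.1 s.

**What I did:** I gripped the bar and turned the lid back about 37° anticlockwise. I lowered it about 11.5 mm with almost no resistance and opened the fingers briefly so it could seat. Then I screwed it about 57° clockwise until the torque reached 1.3 N m at the stop, let go and moved straight up.

**Last checks:**
- **Lid:** the wrist view shows the two tabs in line and the lid down near the shoulder. The wrist force was about zero after letting go and stayed under about 7 N in every reading.
- **Tall jar:** its outline in the scene camera is unchanged (312 of 332 edge pixels match).

**What disagreed:**
- **Top view:** the picture differs at the tall jar, probably because the arm or its shadow covers it there. I relied on the scene camera instead.
- **Fingertip height:** before gripping, the cameras showed the fingertips 24–28 mm above the reported TCP with the fingers part open. I set the grasp height from the pictures.

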